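# Index the inspection turret to the brass fitting

## Robot

A 6-joint arm with a two-finger parallel gripper is mounted at the origin on a cart in front of the work surface, level with it; the furniture and walls round the work are solid. World frame = base frame: x ahead of the robot, y to its left, z up, the work surface at z = 0. Lengths are in m, angles in rad, forces in N, time in s.
With the tool pointing down it reaches from about 0.275 to 0.75 m from the base axis. Payload 10.2 kg.
Tool frame: the origin (TCP) lies midway between the tips of the shut fingers; the grasp point (between the pads) lies 19 mm behind it (tcp_to_grasp is the distance from the TCP to the grasp point, in m); y points along the fingers, x is the direction in which the jaws open and shut, and the axes are right-handed (so a half turn about y gives the same grasp; the last joint's range is limited). The gripper opens to 85 mm and grips with 20 to 120 N. Pads are 22 mm wide; open, the fingers measure 114 mm over their backs; the gripper's body (76 mm by 85 mm) begins 54 mm behind the grasp point. The pads swing forward as they close: fully open they stand 13 mm farther back than shut.
Start: joints at [1.042, 0.313, 1.498, -0, 1.331, -0.223], TCP at [0.158, 0.501, 0.231] pointing down, gripper open.
Joint ranges: [-2.94, 2.94], [-0.97, 2.17], [0.19, 2.56], [-1.23, 4.37], [0.02, 3.11], [-2.88, 2.88]. Speed limits (rad/s): [2.39, 2.39, 3.01, 3.14, 3.14, 3.14].

## Interface

Orientations are given as a rotation vector (axis times angle).
In Python, from station import * gives the robot as it stands. The module is installed in compiled form; this text tells all that it offers.
- The arm moves only by the tool jog_arm, never from a script. Its argument "series" is a list that holds one entry, the list of rows, each a list of 5 numbers: the shift along the world's x, y, z in cm, then the turn about the world's z in rad, then the opening, from -1 (shut) to 1 (fully open), so that 0 is half open. A call has 1 to 12 rows; each row shifts and turns the commanded pose from where the row before left it; what a row does not reach is not made up. A row lasts 1/8 s, in which the tool goes at most 62.5 mm and 10.7 degrees, less where a joint would pass 70% of its speed; a pose out of reach is approached as far as the arm can. A call with a gripper value outside its range is refused whole. The fingers move at their own pace and stop on an object; the grip force is fixed at half the most. Time passes only in rows, so rows that do not move let the fingers close. It gives the time, the measured TCP pose, the force and the opening at its end, in the units of the state.
- read_state(): the state, without advancing time (a new reading comes with each control period).
- camera(name): name is "side" or "top"; returns a dict with "pixels" (384x512x3 uint8, red, green, blue), "K" (3x3 intrinsics, pixels), "rvec" (rotation vector, rad) and "tvec" (3), from world to camera coordinates, as OpenCV has them. Camera axes: x right, y down, z forward; pixel columns grow to the right and rows downward; lengths in m; the calibration is good to about 2 mm. A picture is of the moment at which its call begins. There is no depth.
- sign_off(): hands the job in, once; it reports no verdict.
Trained networks look in the newest picture that a camera, given by its name, has taken for a name from the list of things; names that differ only in an ending like _2 or _b are one class to them, and where a whole thing is asked for, a point or a joint stands for the part that bears it (a point fixed in the world has none). Each returns a list of dicts, best first, with "conf" (0 to 1); they miss things now and then, are a little off and sometimes report something else, mostly with a low value. They report only what shows in the picture. A call takes as long as a camera call.
- find_in(camera, thing): "at" ([column, row] as shares, 0 to 1, of the picture: columns of its width, rows of its height, amid what is visible of it).
The state is a dict: "time_s": time; "joint_positions": joint angles; "qd": joint speeds; "joint_efforts": joint torques, N m; "ee_pos": TCP position; "orientation": TCP orientation; "force": force on the tool from outside, world axes, zero at the start; "ft_torque": the same for the moment, N m; "width": opening from 0.0 (shut) to 1.0 (fully open).
Only numpy, scipy, OpenCV 4.12 (cv2) and the standard library are available. Lean on these libraries where they do the work, as an engineer would, in place of code of your own. Each camera call takes 0.05 s, during which the arm holds its last target.

## Task

A small rotary indexing table holds parts in front of a fixed pointer. Turn the table by one station, in whichever direction is right, so that the threaded brass fitting comes to rest at the pointer with the table settled in its detent, then let go. The fitting must ride round standing in its nest: do not lift it out.

Things in the scene. Friction and masses are not known exactly. Their poses are not given: they have to be found in the camera images.
- turret (a joint): Angle of the table, rad: 0 at start, positive anticlockwise from above. Round aluminium disc, 184 mm diameter, top face 30 mm above the worktable, turns both ways about a vertical axis. Six nests (steel rings 35 mm outside, 28 inside, 6 high) 60 degrees apart, 64 mm from the axis. A detent holds it at multiples of 1.047 rad and draws it into the nearest when let go; leaving one takes 0.12 N m.
- handle (a point): Centre of the table's steel bar handle, on the turning axis, 70 mm above the worktable. Bar 74 mm long (x axis of this point), 14 mm wide (y), 28 mm high (56 to 84 mm above the worktable); it turns with the table and at the start lies in line with the pointer. Parts in the nests reach up to 55 mm. Grip it across its width from above. A white hose and pipework cross overhead about 0.3 m ahead of the robot, from 0.45 m up: reach in low, under them.
- pointer (a point): Inspection place: centre of the station under the fixed steel pointer, on the table's upper face, 30 mm above the worktable and 64 mm from the turning axis; fixed to the grey base, does not turn. The pointer is a finger on a slim post 70 mm high, 116 mm from the axis, just outside the disc; its tip ends 82 mm from the axis.
- nipple_center (a point): Centre (half-way up) of the threaded brass fitting: hexagon foot 17 x 19 mm with a 12 mm threaded stem, 25 mm high, about 45 g, z axis up. It stands loose (up to 4 mm play) in one of the two nests next to the pointer's, on one side or the other. Other nests hold black knobs 25 mm across, or nothing.

How it is judged:
At the end, for the whole second after the job is handed in: The table rests in a detent one station (60 degrees, within 8 degrees) from its start, at rest, and the brass fitting stands upright (within 11 degrees) in its nest, its centre within 14 mm of the pointer's station seen from above (horizontal distance between nipple_center and pointer below 0.014 m and z of nipple_center in the frame of pointer below 0.018 m and angle between nipple_center's own z axis and vertical below 0.2 rad and (value of joint turret between 0.907 and 1.187 rad or value of joint turret between -1.187 and -0.907 rad) and velocity of joint turret between -0.1 and 0.1 rad/s); the robot touches nothing.
It fails at once if the brass fitting is lifted out of its nest (raised more than 12 mm) (z of nipple_center in the frame of pointer above 0.0245 m).
It also fails if it takes over 32 s, if anything falls off the work surface, if the arm or the gripper's body presses on something with over 40 N, if the wrist force passes 120 N, or if a joint passes its speed limit or range.

## Working session

There is one attempt and no reset: what is moved stays moved. The work goes in short steps, Python scripts to look and compute and a tool call to move; the robot and the scene stay as the last step left them, time stands still between calls to the robot, and variables do not carry over. Pictures are saved under pics/ and viewed, and the job is handed in when it is done.

Besides the shell and the picture viewer there is one more tool, called by a JSON object that holds its "api" and its "payload", one argument or row to a line. jog_arm: Moves the arm, as the interface text tells. Its arguments: {"type":"object","properties":{"series":{"type":"array"}},"required":["series"]}

```bash
mkdir -p pics; cat > h.py <<'E'
from station import *
import numpy as np, cv2
def shoot(n,f):
    c=camera(n); cv2.imwrite('pics/'+f,c['pixels'][:,:,::-1]); return c
def ray(c,at):
    R=cv2.Rodrigues(np.array(c['rvec'],float))[0];t=np.array(c['tvec'],float).ravel()
    K=np.array(c['K'],float);d=R.T@np.linalg.inv(K)@np.array([at[0],at[1],1.]);o=-R.T@t
    return o,d
def atz(c,at,z):
    o,d=ray(c,at);return o+d*(z-o[2])/d[2]
def proj(c,P):
    return cv2.projectPoints(np.array(P,float).reshape(-1,3),np.array(c['rvec'],float),np.array(c['tvec'],float),np.array(c['K'],float),None)[0].reshape(-1,2)
E
python3 - <<'E'
from h import *
s=read_state();print({k:np.round(v,3) for k,v in s.items()})
Z={'turret':.03,'handle':.084,'pointer':.03,'nipple_center':.0425}
for n in('top','side'):
    c=shoot(n,n+'0.png')
    for t in Z:
        for r in find_in(n,t)[:3]:
            p=np.array(r['at'])*[512,384];print(n,t,round(r['conf'],2),p.round(),atz(c,p,Z[t]).round(3))
E
```

```text
{'time_s': np.float64(0.0), 'joint_positions': array([ 1.042,  0.313,  1.498, -0.   ,  1.331, -0.223]), 'qd': array([-0.   ,  0.001, -0.   ,  0.001,  0.001,  0.002]), 'joint_efforts': array([-0.0000e+00, -4.1227e+01, -2.5975e+01, -0.0000e+00,  4.0000e-03,
        0.0000e+00]), 'ee_pos': array([0.158, 0.5  , 0.231]), 'orientation': array([-1.339, -0.98 ,  0.982]), 'force': array([-0.446, -0.113, -0.926]), 'ft_torque': array([ 0.007, -0.004, -0.012]), 'width': np.float64(1.003)}
top turret 0.71 [257. 195.] [0.475 0.155 0.03 ]
top handle 0.61 [253. 192.] [0.477 0.164 0.084]
top pointer 0.84 [255. 194.] [0.478 0.159 0.03 ]
top nipple_center 0.4 [276. 208.] [0.442 0.109 0.042]
side turret 0.65 [240. 205.] [0.481 0.174 0.03 ]
side handle 0.7 [237. 202.] [0.467 0.24  0.084]
side pointer 0.55 [242. 210.] [0.473 0.189 0.03 ]
side nipple_center 0.43 [263. 184.] [0.448 0.116 0.042]
```

View pics/top0.png

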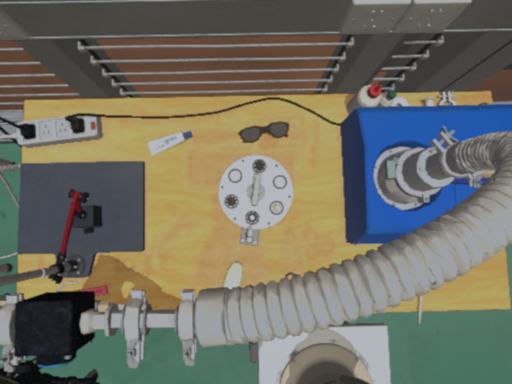

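View pics/side0.png

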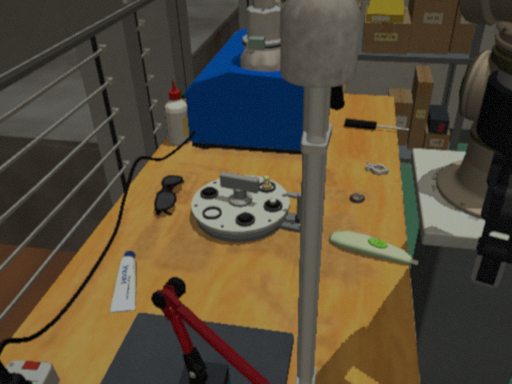

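```bash
python3 - <<'E'
from h import *
for n in('top','side'):
    im=cv2.imread(f'pics/{n}0.png')
    x,y=(255,195) if n=='top' else (245,200)
    cv2.imwrite(f'pics/{n}0z.png',cv2.resize(im[y-70:y+70,x-90:x+90],None,fx=4.4,fy=4.2,interpolation=cv2.INTER_CUBIC))
print(cv2.Rodrigues(np.array(read_state()['orientation']))[0].round(3))
E
```

```text
[[ 0.301 -0.    -0.954]
 [ 0.954 -0.     0.301]
 [-0.    -1.     0.   ]]
```

View pics/top0z.png

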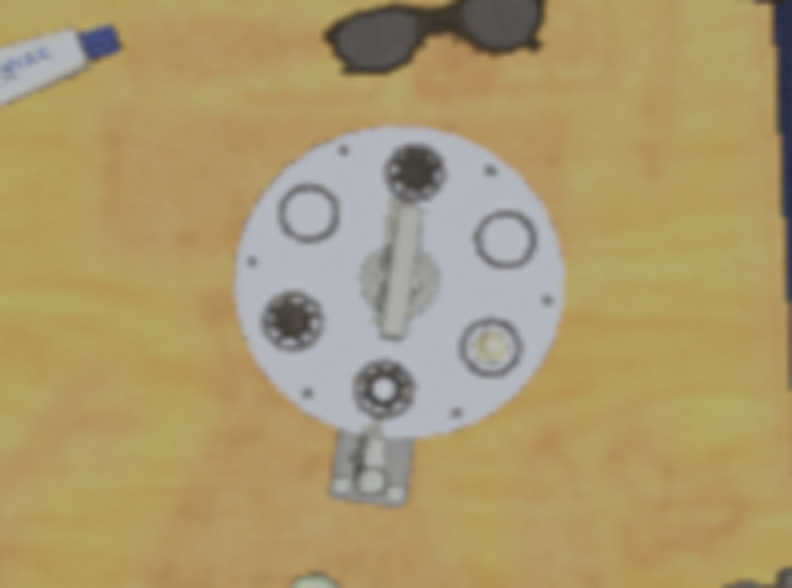

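View pics/side0z.png

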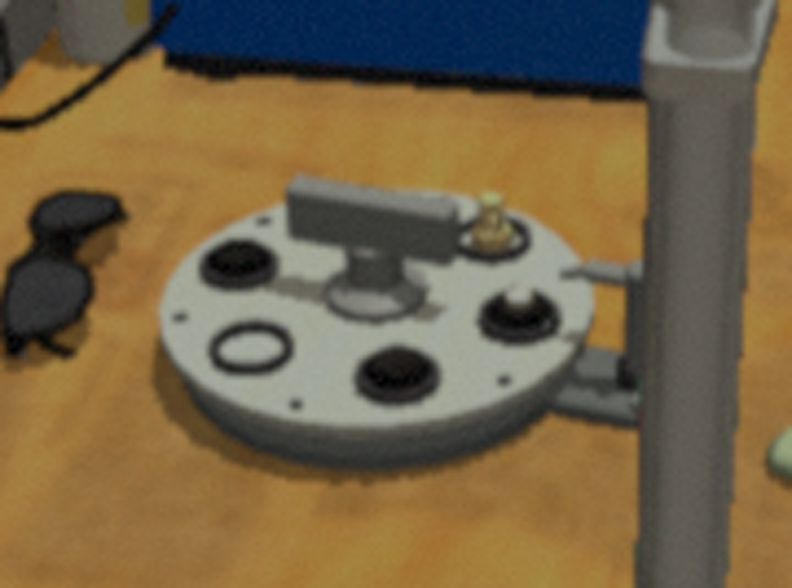

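```bash
python3 - <<'E'
from h import *
import pickle
cs={n:camera(n) for n in('top','side')}
for n,c in cs.items():
    o,_=ray(c,(0,0));print(n,'campos',o.round(3))
    print(proj(c,[[.158,.5,.231],[.158,.5,.35],[.158,.5,.45],[0,0,0],[0,0,.3],[.158,.5,0],[.3,.5,.45],[.3,0,.45],[.3,-.3,.45]]).round())
c=cs['top']
z=lambda u,v:(165+u/4.4,125+v/4.2)
rings=dict(E1=(309,213),E2=(505,240),N=(491,348))
kn=dict(far=(415,172),ptr=(384,389),left=(291,321))
W={}
for k,p in rings.items(): W[k]=atz(c,z(*p),.036)
for k,p in kn.items(): W[k]=atz(c,z(*p),.036 )
for k in W:print(k,W[k].round(4))
ctr=np.mean(list(W.values()),0);print('ctr',ctr)
for k in W:
    d=W[k]-ctr;print(k,np.hypot(*d[:2]).round(4),np.degrees(np.arctan2(d[1],d[0])).round(1))
# bar ends on top
for p in [(406,205),(394,336),(400,272)]:print('bar',atz(c,z(*p),.084).round(4))
E
```

```text
top campos [0.393 0.183 0.917]
[[ 73. 365.]
 [ 35. 394.]
 [-13. 432.]
 [326. 391.]
 [367. 475.]
 [118. 329.]
 [ -8. 311.]
 [393. 300.]
 [628. 293.]]
side campos [0.294 0.869 0.536]
[[487. 260.]
 [522. 147.]
 [563.  18.]
 [494. 189.]
 [539.  38.]
 [441. 405.]
 [352.  12.]
 [363. -64.]
 [365. -80.]]
E1 [0.5234 0.2058 0.036 ]
E2 [0.505  0.0975 0.036 ]
N [0.4424 0.1073 0.036 ]
far [0.5462 0.1463 0.036 ]
ptr [0.4203 0.1669 0.036 ]
left [0.4607 0.2171 0.036 ]
ctr [0.48301158 0.15682159 0.036     ]
E1 0.0635 50.5
E2 0.0633 -69.6
N 0.064 -129.3
far 0.064 -9.4
ptr 0.0635 170.9
left 0.0642 110.3
bar [0.5195 0.1536 0.084 ]
bar [0.4475 0.1618 0.084 ]
bar [0.4825 0.1577 0.084 ]
```

```bash
python3 - <<'E'
from h import *
c=camera('top');d=camera('side')
def tri(a,b):
    o1,d1=ray(c,a);o2,d2=ray(d,b)
    d1/=np.linalg.norm(d1);d2/=np.linalg.norm(d2)
    s=np.linalg.lstsq(np.array([d1,-d2]).T,o2-o1,rcond=None)[0]
    p,q=o1+s[0]*d1,o2+s[1]*d2;print(((p+q)/2).round(3),np.linalg.norm(p-q).round(3))
tri((80,196),(175,285));tri((80,196),(160,300));tri((62,262),(262,384))
print(atz(c,(143,250),0),atz(c,(232,275),0))
E
```

```text
[0.467 0.521 0.168] 0.005
[0.475 0.531 0.153] 0.009
[0.345 0.585 0.115] 0.026
[0.34784525 0.43973914 0.        ] [0.28094953 0.22001    0.        ]
```

{"api": "jog_arm", "payload": {
  "series": [
    [[0,0,-2,0,1],[0,0,-3,0,1],[0,0,-3,0,1],[0,0,-2.5,0,1],[0,0,-2,0,1],[0,0,0,0,1]]
  ]
}}

```text
time_s: 1.45
ee_pos: [0.1578, 0.5001, 0.1053]
orientation: [-1.34, -0.979, 0.983]
force: [0.4, 0.3, 0.4]
width: 0.999
```

{"api": "jog_arm", "payload": {
  "series": [
    [[1,-2,0,0,1],[2,-3,0,0,1],[2.5,-3.5,0,0,1],[3,-3.5,0,0,1],[3,-3.5,0,0,1],[3,-3,0,0,1],[2,-2,0,0,1],[0,0,0,0,1]]
  ]
}}

```text
time_s: 2.45
ee_pos: [0.3246, 0.295, 0.1074]
orientation: [-1.34, -0.981, 0.977]
force: [0.2, 0.6, 0.1]
width: 0.999
```

{"api": "jog_arm", "payload": {
  "series": [
    [[2,-1.5,0,0.02,1],[3,-2.5,0,0.03,1],[3,-2.5,0,0.03,1],[3,-2.5,0,0.03,1],[2.8,-2.5,0,0.03,1],[2,-2.3,0,0,1],[0,0,0,0,1]]
  ]
}}

```text
time_s: 3.32
ee_pos: [0.4819, 0.1574, 0.1068]
orientation: [-1.284, -1.086, 1.084]
force: [0.1, 1.0, 0.7]
width: 0.999
```

```bash
python3 - <<'E'
from h import *
s=read_state();R=cv2.Rodrigues(np.array(s['orientation']))[0]
print(np.round(s['ee_pos'],4),np.degrees(np.arctan2(R[1,0],R[0,0])),np.round(s['joint_positions'],2),s['force'])
for n in('top','side'):
    c=shoot(n,n+'1.png')
    im=cv2.imread(f'pics/{n}1.png')
    x,y=(255,195) if n=='top' else (245,180)
    cv2.imwrite(f'pics/{n}1z.png',cv2.resize(im[y-90:y+90,x-120:x+120],None,fx=3.3,fy=3.3,interpolation=cv2.INTER_CUBIC))
E
```

```text
[0.4819 0.1574 0.1068] 80.41576295368878 [ 0.08  0.41  1.71  0.    1.02 -1.32] [0.11015121 0.97184922 0.67513787]
```

View pics/top1z.png

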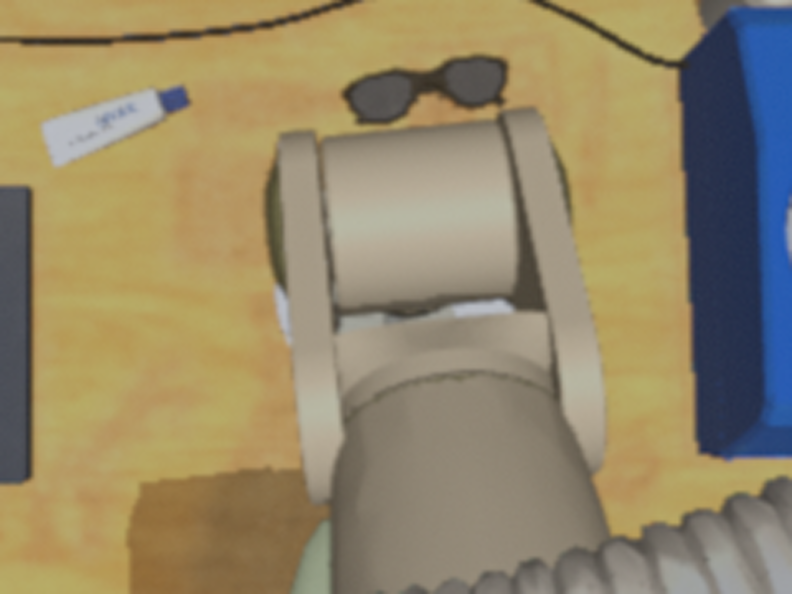

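View pics/side1z.png

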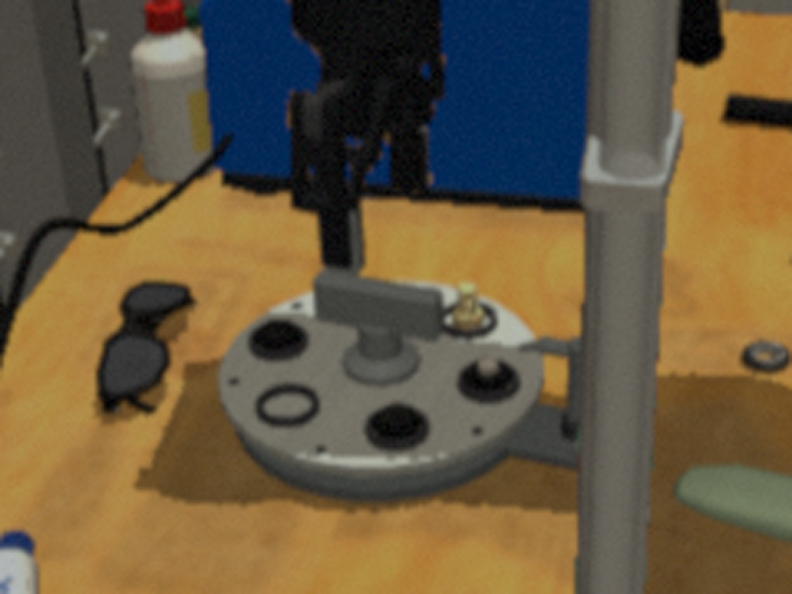

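{"api": "jog_arm", "payload": {
  "series": [
    [[0.1,0,-1.5,0,1],[0,0,-1.5,0,1],[0,0,-1.3,0,1],[0,0,-0.9,0,1],[0,0,0,0,1]]
  ]
}}

```text
time_s: 4.05
ee_pos: [0.4817, 0.1576, 0.0536]
orientation: [-1.282, -1.085, 1.087]
force: [-0.0, -0.2, -0.4]
width: 1.003
```

{"api": "jog_arm", "payload": {
  "series": [
    [[0,0,0,0,0],[0,0,0,0,-0.4],[0,0,0,0,-0.6],[0,0,0,0,-0.8],[0,0,0,0,-1],[0,0,0,0,-1],[0,0,0,0,-1],[0,0,0,0,-1]]
  ]
}}

```text
time_s: 5.05
ee_pos: [0.4822, 0.1575, 0.0548]
orientation: [-1.284, -1.086, 1.086]
force: [-1.5, -1.4, 5.5]
width: 0.229
```

```bash
python3 - <<'E'
from h import *
c=shoot('side','side2.png')
im=cv2.imread('pics/side2.png');x,y=245,180
cv2.imwrite('pics/side2z.png',cv2.resize(im[y-60:y+70,x-90:x+90],None,fx=4.4,fy=4.4,interpolation=cv2.INTER_CUBIC))
s=read_state();print(s['width'],s['force'],s['ft_torque'])
E
```

```text
0.23197409531305838 [-1.39050628 -1.85524078  4.64489794] [-0.29305603  0.36376552  0.02381328]
```

View pics/side2z.png

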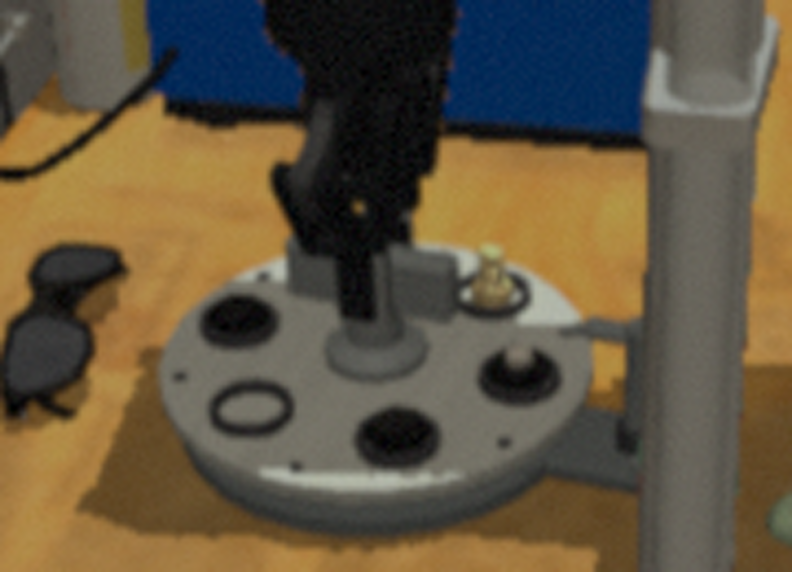

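{"api": "jog_arm", "payload": {
  "series": [
    [[0,0,0,-0.02,-1],[0,0,0,-0.04,-1],[0,0,0,-0.05,-1],[0,0,0,-0.06,-1],[0,0,0,-0.06,-1],[0,0,0,-0.06,-1],[0,0,0,-0.06,-1],[0,0,0,-0.06,-1],[0,0,0,-0.06,-1],[0,0,0,-0.05,-1]]
  ]
}}

```text
time_s: 6.35
ee_pos: [0.4825, 0.1582, 0.0549]
orientation: [-1.458, -0.691, 0.688]
force: [1.1, 3.6, 3.4]
width: 0.23
```

{"api": "jog_arm", "payload": {
  "series": [
    [[0,0,0,-0.05,-1],[0,0,0,-0.06,-1],[0,0,0,-0.06,-1],[0,0,0,-0.06,-1],[0,0,0,-0.06,-1],[0,0,0,-0.06,-1],[0,0,0,-0.06,-1],[0,0,0,-0.05,-1],[0,0,0,-0.04,-1],[0,0,0,-0.03,-1],[0,0,0,0,-1],[0,0,0,0,-1]]
  ]
}}

```text
time_s: 7.85
ee_pos: [0.4832, 0.1587, 0.0549]
orientation: [-1.551, -0.281, 0.275]
force: [4.1, 7.4, -0.4]
width: 0.232
```

```bash
python3 - <<'E'
from h import *
c=shoot('side','side3.png')
im=cv2.imread('pics/side3.png');x,y=245,180
cv2.imwrite('pics/side3z.png',cv2.resize(im[y-60:y+70,x-90:x+90],None,fx=4.4,fy=4.4,interpolation=cv2.INTER_CUBIC))
s=read_state();R=cv2.Rodrigues(np.array(s['orientation']))[0]
print(s['width'],s['force'],s['ft_torque'],np.degrees(np.arctan2(R[1,0],R[0,0])),s['ee_pos'])
E
```

```text
0.23273451612823431 [ 3.45859338  6.79456498 -0.72682208] [ 1.28699699 -0.6039469  -0.02388092] 20.31420054287594 [0.48319215 0.15868286 0.05491954]
```

View pics/side3z.png

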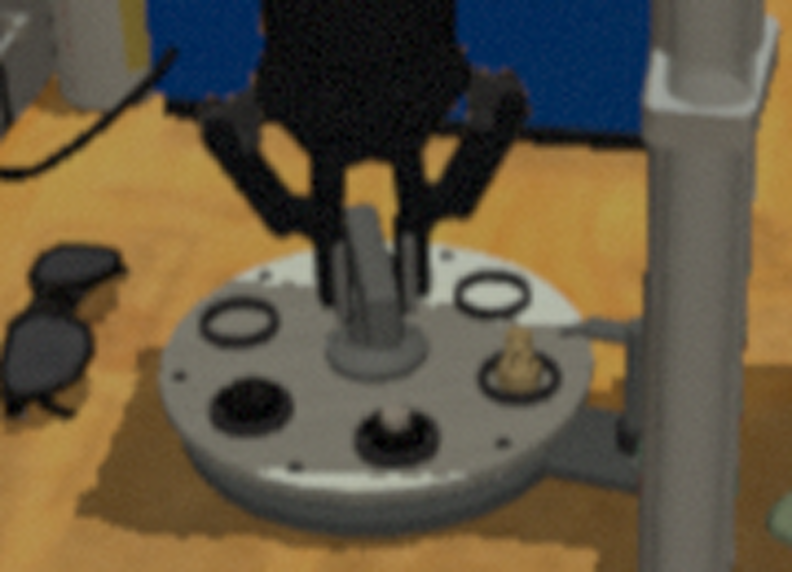

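{"api": "jog_arm", "payload": {
  "series": [
    [[0,0,0,0,-0.4],[0,0,0,0,-0.1],[0,0,0,0,0.2],[0,0,0,0,0.3],[0,0,0,0,0.3],[0,0,0,0,0.3]]
  ]
}}

```text
time_s: 8.65
ee_pos: [0.482, 0.1576, 0.0543]
orientation: [-1.553, -0.278, 0.279]
force: [0.5, 0.9, 0.5]
width: 0.651
```

{"api": "jog_arm", "payload": {
  "series": [
    [[0,0,0.5,0,0.3],[0,0,1,0,0.3],[0,0,1.5,0,0.3],[0,0,1.5,0,0.3],[0,0,1,0,0.3],[0,0,0,0,0.3],[0,0,0,0,0.3],[0,0,0,0,0.3]]
  ]
}}

```text
time_s: 9.65
ee_pos: [0.4818, 0.1576, 0.1088]
orientation: [-1.553, -0.278, 0.279]
force: [-0.7, -0.0, -0.1]
width: 0.65
```

```bash
python3 - <<'E'
from h import *
c=shoot('side','side4.png')
im=cv2.imread('pics/side4.png');x,y=245,180
cv2.imwrite('pics/side4z.png',cv2.resize(im[y-60:y+70,x-90:x+90],None,fx=4.4,fy=4.4,interpolation=cv2.INTER_CUBIC))
for r in find_in('side','nipple_center')[:2]:
    p=np.array(r['at'])*[512,384];q=atz(c,p,.0425);print(r['conf'],p,q,np.hypot(*(q[:2]-[.4203,.1669])))
s=read_state();print(s['width'],s['force'],s['ee_pos'])
E
```

```text
0.6503784566977658 [-0.26884041  0.89203124  0.04467748] [0.48191655 0.15761087 0.108949  ]
```

View pics/side4z.png

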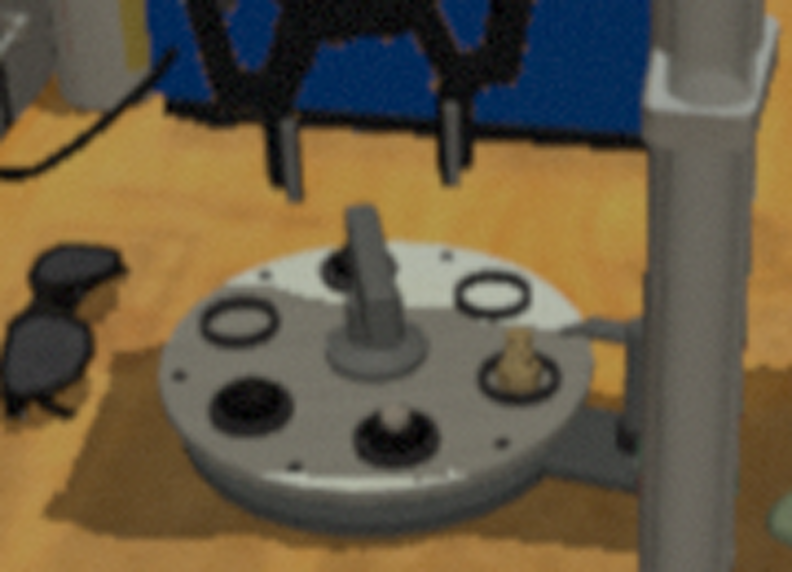

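```bash
python3 - <<'E'
from h import *
c=camera('side')
z=lambda u,v:(155+u/4.4,120+v/4.4)
ctr=np.array([.483,.157]);ptr=ctr+.064*np.array([np.cos(np.radians(170.6)),np.sin(np.radians(170.6))])
for n,p,h in [('fit mid',(519,364),.0425),('fit top',(518,332),.055),('ring',(519,377),.036),('oppring',(240,322),.036)]:
    q=atz(c,z(*p),h);print(n,q.round(4),np.hypot(*(q[:2]-ptr)).round(4),np.degrees(np.arctan2(*(q[:2]-ctr)[::-1])).round(1))
sign_off()
E
```

```text
fit mid [0.4184 0.1753 0.0425] 0.0079 164.2
fit top [0.4195 0.1705 0.055 ] 0.0031 168.0
ring [0.4184 0.1753 0.036 ] 0.0079 164.2
oppring [0.5432 0.1542 0.036 ] 0.1241 -2.7
the job is handed in; nothing more can be done
```

I turned the table one station clockwise (about −60°), so the brass fitting now stands in its nest at the pointer. The job is handed in, at about 9.8 s of the 32 s. I brought the tool in low under the hose, gripped the handle across its width and turned it 60°. Then I opened the fingers and lifted straight up, clear of everything.

**Turn:** Before I let go, the tool had turned 80.4° → 20.3°. After I let go, the side picture showed the rings and handle where they were while gripped, so the table looks settled in its detent. Wrist force readings stayed below about 10 N and were near 0 after release.

**Fitting:** It looks upright in the nest at the pointer. I picked points by hand in the side picture and placed them 3–8 mm from the pointer's station (limit 14 mm).

**Checks that failed or disagreed:**
- The network did not find the fitting in the last side picture, so its final position rests on those hand-picked points alone.
- Those points put the nest at 164° and the opposite ring 6–7° off what I expected from the top camera, which is near the 8° limit. I put this down to the side camera's low angle and 2 mm calibration, because the rings had not moved between pictures.
- I took no top picture after the turn. The arm blocked that view of the table just before the grip.
- The gripper read 0.23 on the 14 mm bar, where I expected about 0.17. The grip held and the picture showed it centred.

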